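# Tip the bearing carton into its bay

## Robot

A 6-joint arm with a two-finger parallel gripper is mounted at the origin on the work surface. World frame = base frame: x ahead of the robot, y to its left, z up, the work surface at z = 0. Lengths are in m, angles in rad, forces in N, time in s.
With the tool pointing down it reaches from about 0.25 to 0.725 m from the base axis. Payload 4 kg.
Tool frame: the origin (TCP) lies on the centre line of the jaws, within the pads' length; the fingertips stand 11 mm ahead of it and the grasp point (between the pads) lies 8 mm behind it; z points along the fingers, y is the direction in which the jaws open and shut (so a half turn about z gives the same grasp; the last joint's range is limited). The gripper opens to 85 mm and grips with 20 to 120 N. Pads are 22 mm wide; open, the fingers measure 114 mm over their backs; the gripper's body (76 mm by 85 mm) begins 54 mm behind the grasp point. The pads swing forward as they close: fully open they stand 13 mm farther back than shut.
Start: joints at [-1.309, 0.241, 0.005, 1.335, 0, 1.571], TCP at [0.129, -0.483, 0.242] pointing down, gripper open.
Joint ranges: [-2.72, 2.72], [-1.05, 1.87], [-1.09, 1.28], [-1.99, 2.15], [-1.42, 1.44], [-3.14, 3.14]. Speed limits (rad/s): [2.79, 2.79, 3.14, 3.14, 3.14, 3.14].

## Interface

Orientations are given as a unit quaternion [x, y, z, w].
In Python, from plant import sensors, vision, workorder, nets gives the robot as it stands. The module is installed in compiled form; this text tells all that it offers.
- The arm moves only by the tool apply_moves, never from a script. Its argument "series" is a list of rows, each a list of 7 numbers: the shift along the world's x, y, z each as a share of 20 cm, from -1 to 1, then the turn, a rotation vector about the world's x, y, z each as a share of pi/4 rad, from -1 to 1, then the closure, from -1 (fully open) to 1 (shut). A call has exactly 8 rows; each row shifts and turns the commanded pose from where the row before left it; what a row does not reach is not made up. A row lasts 1/12 s, in which the tool goes at most 41.7 mm and 7.16 degrees, less where a joint would pass 70% of its speed; a pose out of reach is approached as far as the arm can. A call with a number of a shift or a turn outside -1 to 1 is refused whole. A call with a gripper value outside its range is refused whole. The fingers move at their own pace and stop on an object; the grip force is fixed at half the most. Time passes only in rows, so rows that do not move let the fingers close, or fill a call up. It gives the time, the measured TCP pose, the force and the opening at its end, in the units of the state.
- sensors.sense(): the state, without advancing time (a new reading comes with each control period).
- vision.capture(name): name is "scene" or "top" or "wrist"; returns a dict with "pixels" (480x640x3 uint8, blue, green, red), "depth" (480x640 float32, m along the optical axis (not along the pixel's ray), 0 where there is no reading), "fx", "fy", "cx", "cy" (pixels), "k1" (the pictures are not rectified: a ray, as slopes to the right and down, at radius r is drawn at 1 + k1 r^2 times it, then the intrinsics apply), "world_to_cam" (4x4, takes a point from world to camera coordinates). Camera axes: x right, y up, looking along -z (the intrinsics and any distortion apply to the point x, -y, -z); pixel columns grow to the right and rows downward; lengths in m; the calibration is good to about 2 mm. A picture is of the moment at which its call begins.
- workorder.finish_job(): hands the job in, once; it reports no verdict.
Trained networks look in the newest picture that a camera, given by its name, has taken for a name from the list of things; names that differ only in an ending like _2 or _b are one class to them, and where a whole thing is asked for, a point or a joint stands for the part that bears it (a point fixed in the world has none). Each returns a list of dicts, best first, with "score" (0 to 1); they miss things now and then, are a little off and sometimes report something else, mostly with a low value. They report only what shows in the picture. A call takes as long as a camera call.
- nets.look_for(camera, thing): "location" ([column, row] in pixels, amid what is visible of it).
- nets.place_of(camera, thing): "location" ([column, row] in pixels: a listed point, or the origin of a listed thing).
The state is a dict: "time": time; "q": joint angles; "qvel": joint speeds; "effort": joint torques, N m; "eef_pos": TCP position; "tool_rot": TCP orientation; "ft_force": force on the tool from outside, world axes, zero at the start; "wrist_torque": the same for the moment, N m; "gripper_width": finger opening in m.
Only numpy, scipy, OpenCV 4.12 (cv2) and the standard library are available. Lean on these libraries where they do the work, as an engineer would, in place of code of your own. Each camera call takes 0.05 s, during which the arm holds its last target. There are 200 camera calls.

## Task

The cardboard carton of bearings stands on end astride one short side of the yellow tape frame by the press. Push it over with the fingertips so that it falls away from its white label and ends lying flat inside the yellow frame, label up, not sticking out past the tape. Do not pinch or lift the carton, and leave the blue capsule, brass adapter, wrench and skate plate where they are.

Things in the scene. Friction and masses are not known exactly. Their poses are not given: they have to be found in the camera images.
- carton: brown cardboard box of bearings, 35 thick (x) x 60 wide (y) x 120 tall (z), 0.15 to 0.31 kg, loose, standing on its small end. Origin: centre of the underside, z up. White label on its back (-x) broad face; +x points into the yellow frame, the way to fall. Pushed near the top it tips about its lower front edge and falls by itself beyond 16 degrees of lean; low pushes slide it.
- carton_foot_left (a point): on the carton, lower end, +y side: middle (half the thickness) of the 35 mm edge, at x 0, y +30, z 0 mm of the carton
- carton_foot_right (a point): the same on the -y side: x 0, y -30, z 0 mm of the carton
- carton_top_left (a point): on the carton, upper end, +y side: x 0, y +30, z 120 mm of the carton
- carton_top_right (a point): the same on the -y side: x 0, y -30, z 120 mm of the carton
- bay: rectangle of yellow tape flat on the black ribbed mat: inside 170 (x) x 120 (y), tape 12 wide, so 194 x 144 outside. Origin at its centre on the mat top, 4 mm above the work surface; may point any way round. The carton stands across the tape of its -x side, facing +x within 7 degrees, its lower front edge 8 to 24 mm inside that tape.
- capsule_center (a point): bystander: upright blue plastic cleaning capsule, 60 diameter x 84 tall, loose; point at its centre, 42 mm above the mat. Stands beside one long side of the frame
- adapter_center (a point): bystander: upright stepped brass press adapter, 34 diameter x 52 tall, loose; point on its axis 26 mm above the mat. Stands beside the other long side of the frame
- wrench: bystander: grey steel combination wrench 160 long lying flat on the mat beyond the +x side of the frame, about across it; origin near its middle, underneath, x along its length
- skate_plate: bystander: silver aluminium skate plate 240 x 100 over the axles x 24 tall, lying to the right, near the fixed cast-iron press (base 130 x 250, 425 tall with its lever, well over 300 mm to the right of the robot's midline); origin at the centre underneath, x along its length

How it is judged:
By the outcome, as a careful person would: the job done as asked, in the order asked, and still so for the second after the job is handed in, with the robot touching nothing.
It also fails if it takes over 35 s, if anything falls off the work surface, if the arm or the gripper's body presses on something with over 40 N, if the wrist force passes 120 N, or if a joint passes its speed limit or range.

## Working session

There is one attempt and no reset: what is moved stays moved. The work goes in short steps, Python scripts to look and compute and a tool call to move; the robot and the scene stay as the last step left them, time stands still between calls to the robot, and variables do not carry over. Pictures are saved under pics/ and viewed, about 8 in all and at most 12, crops included, and the job is handed in when it is done.

Besides the shell and the picture viewer there is one more tool, called after "Call:" by a JSON object that holds its "method" and its "body". apply_moves: Moves the arm, as the interface text tells. Shift numbers are shares of 20 cm and turn numbers shares of pi/4 rad, none past 1 either way. Its arguments: {"type":"object","properties":{"series":{"type":"array"}},"required":["series"]}

```bash
mkdir -p pics
cat > h.py <<'E'
import numpy as np, cv2
from plant import sensors, vision, workorder, nets
def ray(c,px):
    K=np.array([[c['fx'],0,c['cx']],[0,c['fy'],c['cy']],[0,0,1.]])
    d=((np.array(px,float)-[c['cx'],c['cy']])/[c['fx'],c['fy']])
    u=d.copy()
    for _ in range(20): u=d/(1+c['k1']*(u@u))
    T=np.linalg.inv(c['world_to_cam']); v=T[:3,:3]@np.array([u[0],-u[1],-1.])
    return T[:3,3],v
def atz(c,px,z):
    o,v=ray(c,px); return o+v*(z-o[2])/v[2]
def atdepth(c,px):
    o,v=ray(c,px); return o+v*c['depth'][int(round(px[1])),int(round(px[0]))]
def proj(c,p):
    q=c['world_to_cam']@np.append(p,1); u=np.array([q[0],-q[1]])/-q[2]
    u=u*(1+c['k1']*(u@u)); return u*[c['fx'],c['fy']]+[c['cx'],c['cy']]
def tri(rs):
    A=np.zeros((3,3));b=np.zeros(3)
    for o,v in rs:
        v=v/np.linalg.norm(v);P=np.eye(3)-np.outer(v,v);A+=P;b+=P@o
    return np.linalg.solve(A,b)
E
python3 - <<'E'
from h import *
np.set_printoptions(precision=4,suppress=True)
H=dict(carton_foot_left=.004,carton_foot_right=.004,carton_top_left=.124,carton_top_right=.124,bay=.004,capsule_center=.046,adapter_center=.03,wrench=.004,skate_plate=.004)
R={}
for n in('scene','top'):
    c=vision.capture(n);cv2.imwrite(f'pics/{n}0.png',c['pixels'])
    print(n,'cam',np.linalg.inv(c['world_to_cam'])[:3,3])
    for t,z in H.items():
        r=nets.place_of(n,t)
        for k in r[:2]: print(t,np.array(k['location']),round(k['score'],2),atz(c,k['location'],z))
        if r: R.setdefault(t,[]).append(ray(c,r[0]['location']))
for t,v in R.items():
    if len(v)>1: print('tri',t,tri(v))
print(sensors.sense())
E
```

```text
scene cam [1.1048 0.7681 0.7497]
carton_foot_left [274.9 333.3] 0.81 [ 0.6598 -0.0247  0.004 ]
carton_foot_right [292.8 350.1] 0.65 [0.6556 0.0338 0.004 ]
carton_foot_right [274.8 333.8] 0.53 [ 0.6607 -0.0235  0.004 ]
carton_top_left [275.  279.2] 0.96 [ 0.6559 -0.0289  0.124 ]
carton_top_right [293.1 296.1] 0.77 [0.6547 0.032  0.124 ]
bay [276.5 279.6] 0.56 [ 0.5678 -0.1788  0.004 ]
capsule_center [286.7 268. ] 0.8 [ 0.5586 -0.1516  0.046 ]
capsule_center [276.6 279.8] 0.65 [ 0.5982 -0.1248  0.046 ]
adapter_center [375.3 329.2] 0.72 [0.5105 0.089  0.03  ]
wrench [366.  292.2] 0.84 [ 0.4307 -0.0426  0.004 ]
skate_plate [309.1 213.4] 0.8 [ 0.3467 -0.3962  0.004 ]
skate_plate [366.1 291.7] 0.61 [ 0.4294 -0.0439  0.004 ]
top cam [ 0.3884 -0.0905  0.9381]
carton_foot_left [296.2 182.2] 0.9 [ 0.6519 -0.0247  0.004 ]
carton_top_left [294.9 158.5] 0.64 [ 0.6616 -0.0312  0.124 ]
carton_top_right [262.1 165.6] 0.84 [0.6499 0.0271 0.124 ]
capsule_center [365.6 218.5] 0.96 [ 0.5659 -0.1591  0.046 ]
adapter_center [236.7 254.1] 0.71 [0.5048 0.089  0.03  ]
wrench [308.2 296.4] 0.71 [ 0.4226 -0.046   0.004 ]
skate_plate [486.4 329.8] 0.69 [ 0.3517 -0.3872  0.004 ]
tri carton_foot_left [ 0.6555 -0.0263  0.0003]
tri carton_top_left [ 0.6587 -0.0296  0.1254]
tri carton_top_right [0.6515 0.0275 0.1199]
tri capsule_center [ 0.5618 -0.1559  0.0461]
tri adapter_center [0.5067 0.0881 0.0275]
tri wrench [ 0.4243 -0.047  -0.0013]
tri skate_plate [ 0.3526 -0.3857  0.0102]
{'time': 1.0, 'q': array([-1.309 ,  0.2406,  0.005 ,  1.3353,  0.    ,  1.5708]), 'qvel': array([-0.0002, -0.0005,  0.0003, -0.0006,  0.0014, -0.0014]), 'effort': array([  0.0002, -37.2214,  25.2699,   0.0012,   0.0001,   0.    ]), 'eef_pos': array([ 0.1294, -0.483 ,  0.2423]), 'tool_rot': array([ 0.9914,  0.1305,  0.    , -0.    ]), 'ft_force': array([0.2366, 0.2591, 0.2189]), 'wrist_torque': array([0.0309, 0.0446, 0.0196]), 'gripper_width': 0.08551340280833111}
```

View picture.

View pics/top0.png

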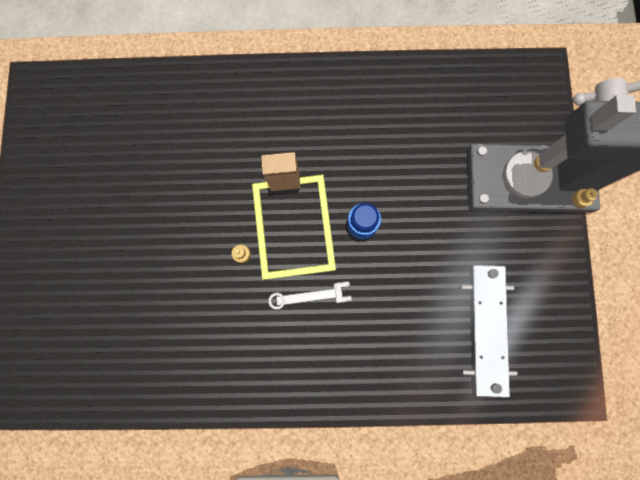

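View pics/scene0.png

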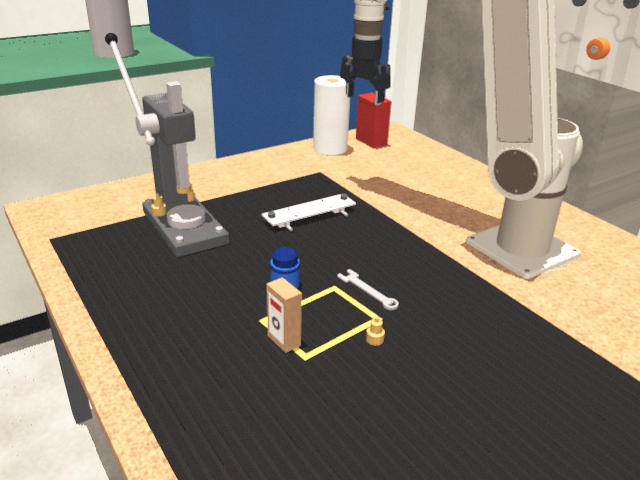

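Top view: frame corners at about (253,185), (323,177), (335,271), (263,279). The carton top is at (280,163), leaning toward the frame's left side. The label faces away from the robot, so the fall is toward the robot. Next I fit the frame and the carton exactly.

```bash
cat >> h.py <<'E'
def yellow(c):
    h=cv2.cvtColor(c['pixels'],cv2.COLOR_BGR2HSV)
    return cv2.inRange(h,(22,110,120),(38,255,255))
def bayfit(c):
    m=yellow(c); n,l,s,_=cv2.connectedComponentsWithStats(m)
    ys,xs=np.nonzero(m)
    P=np.array([atz(c,(x,y),.004)[:2] for x,y in zip(xs,ys)])
    k=(abs(P[:,0]-.55)<.2)&(abs(P[:,1]+.03)<.15); P=P[k]
    from scipy.optimize import least_squares
    def res(p):
        ca,sa=np.cos(p[2]),np.sin(p[2]);d=P-p[:2]
        x=d@[ca,sa];y=d@[-sa,ca]
        # distance to centre line rectangle 182x132
        a=abs(x)-.091;b=abs(y)-.066
        return np.where((a>0)&(b>0),np.hypot(a,b),np.where(np.maximum(a,b)>0,np.maximum(a,b),np.minimum(-a,-b)))
    r=least_squares(res,[P[:,0].mean(),P[:,1].mean(),np.pi+.1],loss='soft_l1',f_scale=.004)
    return r.x,np.sqrt(np.mean(r.fun**2)),len(P)
def tobay(b,p):
    ca,sa=np.cos(b[2]),np.sin(b[2]);d=np.array(p)[:2]-b[:2]
    return np.array([d@[ca,sa],d@[-sa,ca]])
E
python3 - <<'E'
from h import *
np.set_printoptions(precision=4,suppress=True)
c=vision.capture('top'); b,e,n=bayfit(c); print('bay',b,np.degrees(b[2]),e,n)
c2=vision.capture('scene'); b2,e2,n2=bayfit(c2); print('bay scene',b2,e2,n2)
# carton top face by depth
d=c['depth'];pts=[]
for y in range(140,200):
  for x in range(250,310):
    if d[y,x]>0:
      p=atdepth(c,(x,y))
      if .115<p[2]<.135: pts.append(p)
pts=np.array(pts);print(len(pts),pts.mean(0))
r=cv2.minAreaRect((pts[:,:2]*1000).astype(np.float32));print(r,cv2.boxPoints(r))
ctr=np.array(r[0])/1000; print('carton in bay',tobay(b,ctr))
for q in cv2.boxPoints(r)/1000: print(tobay(b,q))
E
```

```text
bay [ 0.5632 -0.0193  3.2534] 186.408067924424 0.00705670593653343 246
bay scene [ 0.5625 -0.0128  3.2349] 0.008206640035217505 715
689 [ 0.6534 -0.002   0.1232]
((654.5382080078125, -1.539215087890625), (36.528079986572266, 60.14645004272461), 4.980393409729004) [[633.7324  26.8349]
 [638.9539 -33.0845]
 [675.3441 -29.9133]
 [670.1225  30.0061]]
carton in bay [-0.0928 -0.0074]
[-0.0753 -0.038 ]
[-0.0738  0.0222]
[-0.1103  0.0231]
[-0.1118 -0.0371]
```

Carton at (0.654,-0.002), heading 185°. Bay heading is about 186°, with the carton's front edge about 10 mm inside the tape, so falling straight will fit. Moving over now at safe height with the fingers shut.

Call:
{"method": "apply_moves", "body": {"series": [[0.12, 0.1, 0, 0, 0, -0.028, 1], [0.12, 0.1, 0, 0, 0, -0.028, 1], [0.12, 0.1, 0, 0, 0, -0.028, 1], [0.12, 0.1, 0, 0, 0, -0.028, 1], [0.12, 0.1, 0, 0, 0, -0.028, 1], [0.12, 0.1, 0, 0, 0, -0.028, 1], [0.12, 0.1, 0, 0, 0, -0.028, 1], [0.12, 0.1, 0, 0, 0, -0.028, 1]]}}

```text
time: 1.77
eef_pos: [0.3224, -0.3219, 0.2425]
tool_rot: [0.999, 0.042, 0.0, 0.0]
ft_force: [0.6, 0.2, -0.0]
gripper_width: -0.0001
```

Call:
{"method": "apply_moves", "body": {"series": [[0.12, 0.1, 0, 0, 0, 0, 1], [0.12, 0.1, 0, 0, 0, 0, 1], [0.12, 0.1, 0, 0, 0, 0, 1], [0.12, 0.1, 0, 0, 0, 0, 1], [0.12, 0.1, 0, 0, 0, 0, 1], [0.12, 0.1, 0, 0, 0, 0, 1], [0.12, 0.1, 0, 0, 0, 0, 1], [0.12, 0.1, 0, 0, 0, 0, 1]]}}

```text
time: 2.43
eef_pos: [0.5145, -0.1617, 0.2424]
tool_rot: [0.999, 0.043, 0.0, 0.0]
ft_force: [-0.1, 0.2, -0.1]
gripper_width: 0.0
```

Call:
{"method": "apply_moves", "body": {"series": [[0.116, 0.102, 0, 0, 0, 0, 1], [0.116, 0.102, 0, 0, 0, 0, 1], [0.116, 0.102, 0, 0, 0, 0, 1], [0.116, 0.102, 0, 0, 0, 0, 1], [0.116, 0.102, 0, 0, 0, 0, 1], [0.116, 0.102, 0, 0, 0, 0, 1], [0.116, 0.102, 0, 0, 0, 0, 1], [0.116, 0.102, 0, 0, 0, 0, 1]]}}

```text
time: 3.1
eef_pos: [0.6999, 0.0014, 0.2422]
tool_rot: [0.999, 0.043, -0.0, 0.0]
ft_force: [1.1, -0.4, 0.6]
gripper_width: 0.0004
```

Run:
```python
from h import *
print(sensors.sense()['eef_pos'])
c=vision.capture('wrist');cv2.imwrite('pics/w1.png',c['pixels'])
c=vision.capture('scene');cv2.imwrite('pics/s1.png',c['pixels'][150:450,150:550].repeat(2,0).repeat(2,1))
```

```text
[0.69993246 0.00138863 0.2421666 ]
```

View pics/s1.png

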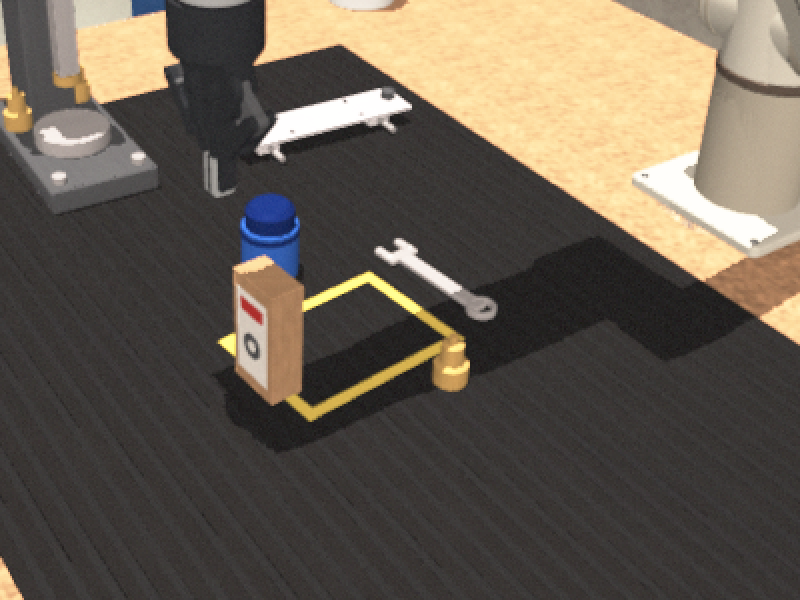

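The crop shows the carton undisturbed with its label facing the camera, and the shut fingertips at (218,190), above and behind it. Descending behind the label near the top.

Call:
{"method": "apply_moves", "body": {"series": [[0.01, 0, -0.082, 0, 0, 0, 1], [0.01, 0, -0.082, 0, 0, 0, 1], [0, 0, -0.082, 0, 0, 0, 1], [0, 0, -0.082, 0, 0, 0, 1], [0, 0, -0.082, 0, 0, 0, 1], [0, 0, -0.082, 0, 0, 0, 1], [0, 0, -0.082, 0, 0, 0, 1], [0, 0, -0.082, 0, 0, 0, 1]]}}

```text
time: 3.87
eef_pos: [0.7025, -0.0003, 0.1104]
tool_rot: [0.999, 0.043, -0.0, 0.0]
ft_force: [0.0, 0.8, 0.3]
gripper_width: 0.0003
```

Run:
```python
from h import *
print(sensors.sense()['eef_pos'])
c=vision.capture('scene');cv2.imwrite('pics/s2.png',cv2.resize(c['pixels'][200:400,200:400],None,fx=3,fy=3))
print(proj(c,[.704,.001,.1]))
```

```text
[ 7.02484993e-01 -3.48869030e-04  1.10414960e-01]
[259.68122419 306.86743754]
```

View pics/s2.png

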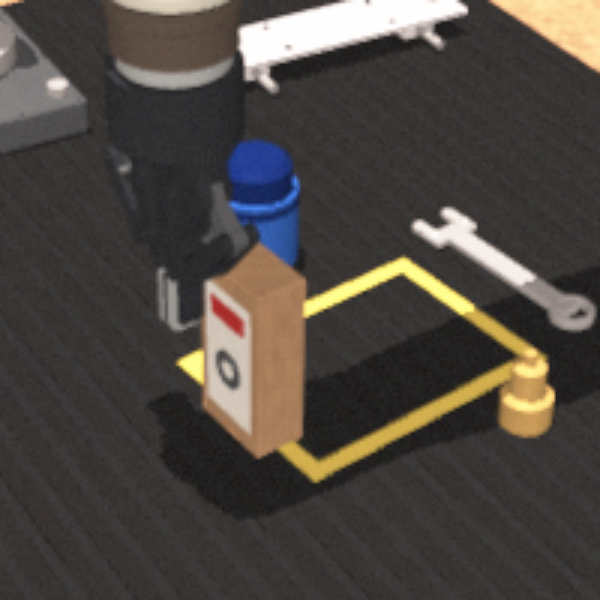

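The fingertips are at crop (180,328), just behind the label's upper part and matching the predicted pixel. Pushing along the carton's heading.

Call:
{"method": "apply_moves", "body": {"series": [[-0.03, -0.003, 0, 0, 0, 0, 1], [-0.03, -0.003, 0, 0, 0, 0, 1], [-0.03, -0.003, 0, 0, 0, 0, 1], [-0.03, -0.003, 0, 0, 0, 0, 1], [-0.03, -0.003, 0, 0, 0, 0, 1], [-0.03, -0.003, 0, 0, 0, 0, 1], [-0.03, -0.003, 0, 0, 0, 0, 1], [-0.03, -0.003, 0, 0, 0, 0, 1]]}}

```text
time: 4.58
eef_pos: [0.6543, -0.0046, 0.1115]
tool_rot: [0.999, 0.043, 0.0, 0.0]
ft_force: [-0.2, 0.5, 0.2]
gripper_width: -0.0001
```

Call:
{"method": "apply_moves", "body": {"series": [[-0.03, -0.003, 0, 0, 0, 0, 1], [-0.03, -0.003, 0, 0, 0, 0, 1], [-0.02, -0.002, 0, 0, 0, 0, 1], [0, 0, 0, 0, 0, 0, 1], [0, 0, 0, 0, 0, 0, 1], [0, 0, 0, 0, 0, 0, 1], [0, 0, 0, 0, 0, 0, 1], [0, 0, 0, 0, 0, 0, 1]]}}

```text
time: 5.25
eef_pos: [0.6393, -0.0062, 0.111]
tool_rot: [0.999, 0.043, 0.0, 0.0]
ft_force: [-0.2, 0.2, -0.8]
gripper_width: 0.0001
```

Run:
```python
from h import *
print(sensors.sense()['eef_pos'])
c=vision.capture('scene');cv2.imwrite('pics/s3.png',cv2.resize(c['pixels'][200:400,200:400],None,fx=3,fy=3))
```

```text
[ 0.6393163  -0.00615958  0.11102658]
```

View pics/s3.png

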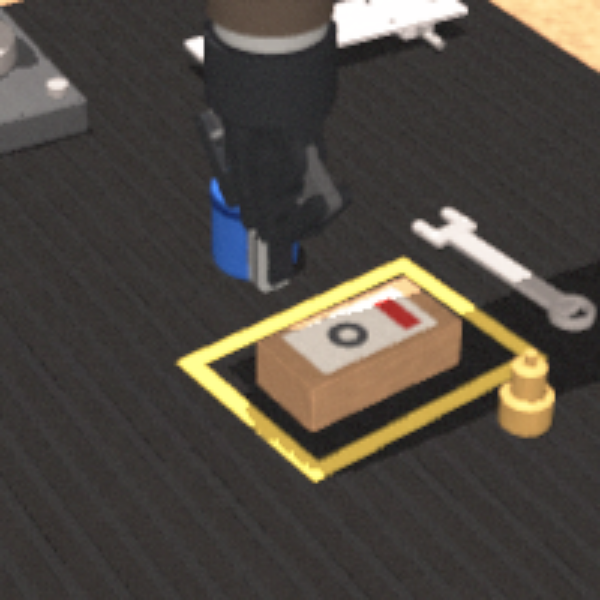

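The carton lies flat with the label up, well inside the frame, and the bystanders haven't moved. Lifting clear, then checking from above.

Call:
{"method": "apply_moves", "body": {"series": [[0.05, 0, 0.08, 0, 0, 0, 1], [0.05, 0, 0.08, 0, 0, 0, 1], [0.02, 0.05, 0.08, 0, 0, 0, 1], [0, 0.1, 0.08, 0, 0, 0, 1], [0, 0.1, 0.08, 0, 0, 0, 1], [0, 0.1, 0.08, 0, 0, 0, 1], [0, 0.1, 0.08, 0, 0, 0, 1], [0, 0.1, 0.08, 0, 0, 0, 1]]}}

```text
time: 5.97
eef_pos: [0.665, 0.0861, 0.2398]
tool_rot: [0.998, 0.061, -0.001, -0.008]
ft_force: [0.0, -0.3, -0.4]
gripper_width: 0.0001
```

Call:
{"method": "apply_moves", "body": {"series": [[-0.05, 0.15, 0, 0, 0, 0, 1], [-0.05, 0.15, 0, 0, 0, 0, 1], [-0.05, 0.15, 0, 0, 0, 0, 1], [-0.05, 0.15, 0, 0, 0, 0, 1], [-0.05, 0.15, 0, 0, 0, 0, 1], [0, 0, 0, 0, 0, 0, 1], [0, 0, 0, 0, 0, 0, 1], [0, 0, 0, 0, 0, 0, 1]]}}

```text
time: 6.63
eef_pos: [0.627, 0.1721, 0.2388]
tool_rot: [0.992, 0.119, -0.004, -0.033]
ft_force: [-0.2, 0.6, -0.7]
gripper_width: 0.0005
```

Run:
```python
from h import *
np.set_printoptions(precision=4,suppress=True)
c=vision.capture('top'); b,e,n=bayfit(c); print('bay',b,e,n)
pts=[]
for y in range(170,290):
  for x in range(245,345):
    if c['depth'][y,x]>0:
      p=atdepth(c,(x,y))
      if .032<p[2]<.048 and abs(p[1]+.01)<.09: pts.append(p)
pts=np.array(pts);print(len(pts),pts.mean(0))
r=cv2.minAreaRect((pts[:,:2]*1000).astype(np.float32));print(r)
for q in cv2.boxPoints(r)/1000: print(tobay(b,q))
for t,z in dict(capsule_center=.046,adapter_center=.03,wrench=.004,skate_plate=.004).items():
    k=nets.place_of('top',t)
    if k: print(t,atz(c,k[0]['location'],z))
cv2.imwrite('pics/t4.png',cv2.resize(c['pixels'][120:320,200:400],None,fx=3,fy=3))
```

```text
bay [ 0.5624 -0.0173  3.2476] 0.0056888842146076935 1711
1913 [ 0.5706 -0.0083  0.0388]
((571.857421875, -8.023204803466797), (120.78529357910156, 60.25074005126953), 4.294295787811279)
[ 0.049  -0.0402]
[0.0509 0.02  ]
[-0.0698  0.0238]
[-0.0717 -0.0364]
capsule_center [ 0.5696 -0.1582  0.046 ]
adapter_center [0.5062 0.0849 0.03  ]
wrench [ 0.4214 -0.0479  0.004 ]
skate_plate [ 0.3513 -0.3858  0.004 ]
```

View pics/t4.png

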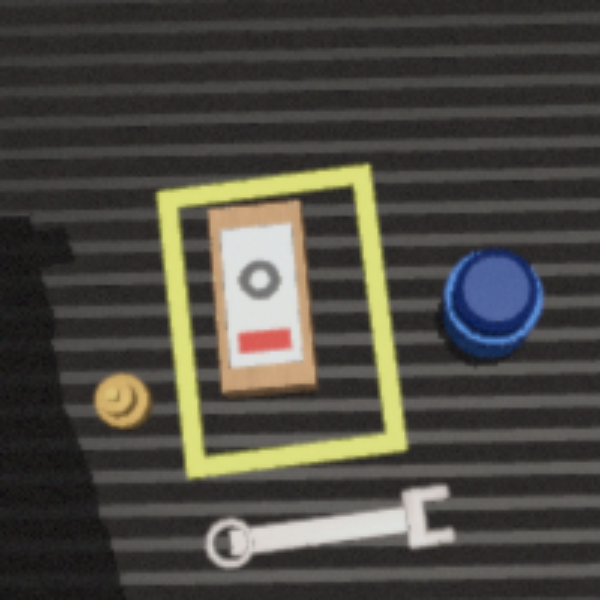

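The top view shows the carton flat and label up at crop (262,297). It's inside the tape on every side, and nothing else has moved. Handing in.

```bash
python3 -c "
from h import *
print(workorder.finish_job())"
```

```text
the job is handed in; nothing more can be done
None
```

The carton is lying flat inside the yellow frame with its label up, and the job is handed in. I pushed it over near the top with the shut fingertips, without pinching or lifting it, then lifted clear at about 6.6 s on the robot's clock.

- **Carton position:** its top face measures 39 mm above the work surface, as it should lying on the 4 mm mat. It clears the inner edge of the tape by about 13 mm at the foot end, 34 mm at the far end, and 20 mm and 36 mm at the sides.
- **Bystanders:** the adapter, capsule, wrench and skate plate measure within about 4 mm of where they started, which is the networks' noise. The overhead picture shows the adapter, capsule and wrench undisturbed; it did not cover the skate plate.
- **Force:** the wrist force stayed around 1 N in every reading I got, but those came only at the end of each move call, so none caught the push itself.
- **Disagreements:**
  - The fit of the tape frame had a residual of 6–7 mm from above, and the two cameras placed its centre about 6 mm apart before the push. The last picture confirms the clearances on all sides.
  - The hand turned a little and fell short of the commanded position while backing away near the limit of its reach. It was clear of everything by then.

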